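Slide the board carrier into the probe fixture and press its lever

ROBOT

A 7-joint arm with a two-finger parallel gripper is mounted at the origin on a cart in front of the work surface, level with it; the furniture and walls round the work are solid. World frame = base frame: x ahead of the robot, y to its left, z up, the work surface at z = 0. Lengths are in mm, angles in rad, forces in N, time in s.
With the tool pointing down it reaches from about 425 to 1025 mm from the base axis. Payload 9.4 kg.
Tool frame: the origin (TCP) lies on the centre line of the jaws, within the pads' length; the fingertips stand 14 mm ahead of it and the grasp point (between the pads) lies 5 mm behind it; z points along the fingers, x is the direction in which the jaws open and shut, and the axes are right-handed (so a half turn about z gives the same grasp; the last joint's range is limited). The gripper opens to 85 mm and grips with 20 to 120 N. Pads are 22 mm wide; open, the fingers measure 114 mm over their backs; the gripper's body (76 mm by 85 mm) begins 54 mm behind the grasp point. The pads swing forward as they close: fully open they stand 13 mm farther back than shut.
Start: joints at [-1.249, 0.599, -0.003, 1.599, 0.002, 0.943, -0.08], TCP at [281.531, 668.105, 214.075] pointing down, gripper open.
Joint ranges: [-2.57, 2.57], [-0.35, 1.97], [-1.29, 1.29], [0.11, 2.56], [-1.05, 4.19], [0.11, 1.86], [-2.63, 2.63]. Speed limits (rad/s): [2.22, 2.22, 3.01, 3.01, 3.14, 3.14, 3.14].

INTERFACE

Orientations are given as a rotation vector (axis times angle).
In Python, from plant import ctrl gives the robot as it stands. The module is installed in compiled form; this text tells all that it offers.
- The arm moves only by the tool arm_command, never from a script. Its argument "motion" is text: rows parted by semicolons, each of 7 numbers parted by spaces: the shift along the world's x, y, z in m, then the turn, a rotation vector about the world's x, y, z in degrees, then the finger opening in m, from 0 to 0.0854. A call has 1 to 20 rows; each row is the pose to reach, as a shift and turn from the pose commanded when the call began; what a row does not reach only later rows make up. A row lasts 1/8 s, in which the tool goes at most 62.5 mm and 10.7 degrees, less where a joint would pass 70% of its speed; a pose out of reach is approached as far as the arm can. A call with a gripper value outside its range is refused whole. The fingers move at their own pace and stop on an object; "grip_force" is the grip in N (left out, the last holds). Time passes only in rows, so rows that repeat a pose let the fingers close. It gives the time, the measured TCP pose, the force and the opening at its end, in the units of the state.
- ctrl.state(): the state, without advancing time (a new reading comes with each control period).
- ctrl.capture(name): name is "side" or "top"; returns (picture, depth): 400x640x3 uint8, red, green, blue; 400x640 float32, mm along the optical axis (not along the pixel's ray), 0 where there is no reading.
- ctrl.calibration(name): a dict with "fx", "fy", "cx", "cy" (pixels), "R" (3x3) and "t" (3): a world point X has camera coordinates R X + t. Camera axes: x right, y down, z forward; pixel columns grow to the right and rows downward; lengths in mm; the calibration is good to about 2 mm. A picture is of the moment at which its call begins. calibration takes no time and is no camera call.
- ctrl.job_done(): hands the job in, once; it reports no verdict.
The state is a dict: "t": time; "joint_pos": joint angles; "dq": joint speeds; "joint_efforts": joint torques, N m; "position": TCP position; "orientation": TCP orientation; "wrist_force": force on the tool from outside, world axes, zero at the start; "moment": the same for the moment, N m; "opening": finger opening in mm.
Only numpy, scipy, OpenCV 4.12 (cv2) and the standard library are available. Lean on these libraries where they do the work, as an engineer would, in place of code of your own. Each camera call takes 0.05 s, during which the arm holds its last target.

TASK

Test the small blue circuit board: set its carrier on the open end of the test fixture and slide it between the guide rails, under the raised probe lever, until it is fully home against the end stop. Only then press the lever's rubber pad all the way down to its stop and keep it there for about half a second, so that the probe pins touch the board. Let the lever spring back up, leave the carrier home, and leave the other things on the bench where they are.

Things in the scene. Friction and masses are not known exactly. Their poses are not given: they have to be found in the camera images.
- board_carrier: Loose grey plate, 93 (x, from -45 to 48) x 64 (y) x 6 mm, 0.2 kg, with a blue circuit board clipped on its front part (parts up to 20 mm above the underside) and an upright black finger grip at its rear edge: 14 (x) x 20 (y) mm, centred at x = -38 mm, top 40 mm above the underside. Origin on the underside; x points to the front, which enters the fixture first; z up. Starts flat on the bench.
- carrier_grip (a point): Point in the carrier's black finger grip, on its middle, 30 mm above the carrier's underside and 10 mm below the grip's top. Axes as the carrier's; the grip is 20 mm wide across y, over the 64 mm wide plate.
- test_fixture: Fixed probe fixture, base plate 255 (x) x 180 (y) mm, top 12 mm above the bench. Origin on the bench; carrier slides along +x; the lever's pad is on the +y side. Black rails, tops at 20 mm, inner faces y = +-33.5 mm for x = -48 to 100 mm, flaring to +-46 mm at x = -111 mm; open from above to x = -12 mm. For x = 0 to 102 mm a black frame on spacers spans the track, underside at 70 mm, top 76 mm.
- track_mouth (a point): Point on the base plate in the flared mouth of the rails (fixture x = -90 mm, y = 0, 12 mm above the bench), axes as the fixture's. A carrier set down with its origin here and its x along the fixture's x can be slid straight in: 123 mm to home.
- carrier_home (a point): Where the carrier's origin is when its front meets the steel end stop (fixture x = 33 mm, y = 0, 12 mm above the bench), axes as the fixture's. The carrier's grip (middle at fixture x = -5 mm) then stands under the lever's edge (x = -12 mm), just in front of the black frame (x = 0); a gripper pointing straight down there strikes the lever: lean it back by about 40 degrees.
- probe_lever (a joint): Angle of the sprung metal probe lever over the track, 100 mm wide (fixture x = -12 to 88 mm): 0 rad raised, as it rests; grows as the pad is pressed; stop at 0.22 rad, where it is level. Springs back by itself; 4 to 9 N on the pad. Hinge line along fixture x at y = -75 mm, z = 102 mm. Raised, its underside over mid-track is at z = 113 mm, its highest part at 145 mm.
- lever_pad (a point): Middle of the top of the black rubber press pad (70 mm along fixture x, 30 mm across) at the lever's free end, 146 mm from the hinge line. Moves with the lever from 142 mm above the bench (raised) to 110 mm (at the stop).
- multimeter: Bystander: orange hand-held multimeter, 150 x 69 x 46 mm. Origin: centre of its underside.
- flux_bottle: Bystander: small brown dropper bottle, 33 mm across, 109 mm tall. Origin: centre of its underside.
- ipa_bottle: Bystander: white round bottle with blue collar, 56 mm across, 151 mm tall. Origin: centre of its underside.
- tape: Bystander: roll of black tape lying flat, 58 mm across, 19 mm high. Origin: centre of its underside.
- tweezers: Bystander: steel tweezers, 124 mm long, 10 mm high. Origin: centre of its underside.
- probe_head: Black block with six brass sprung probe pins under the probe lever, over the middle of the track; its pins reach down through the window of the black frame and touch the circuit board when the lever is at its stop and the carrier is home. Origin on the lever's hinge line.

How it is judged:
By the outcome, as a careful person would: the job done as asked, in the order asked, and still so for the second after the job is handed in, with the robot touching nothing.
It also fails if it takes over 58 s, if anything falls off the work surface, if the arm or the gripper's body presses on something with over 40 N, if the wrist force passes 120 N, or if a joint passes its speed limit or range.

## Working session

There is one attempt and no reset: what is moved stays moved. The work goes in short steps, Python scripts to look and compute and a tool call to move; the robot and the scene stay as the last step left them, time stands still between calls to the robot, and variables do not carry over. Pictures are saved under pics/ and viewed, and the job is handed in when it is done.

Besides the shell and the picture viewer there is one more tool, called after ">>>" as name(argument=value, ...) on one line, values as JSON. arm_command: Moves the arm, as the interface text tells. Its arguments: {"type":"object","properties":{"motion":{"type":"string"},"grip_force":{"type":"number"}},"required":["motion"]}

```bash
mkdir -p pics; ls; python3 - <<'E'
from plant import ctrl
import cv2,numpy as np
print(ctrl.state())
for n in("side","top"):
    p,d=ctrl.capture(n);cv2.imwrite(f"pics/{n}0.png",p[:,:,::-1]);np.savez(f"{n}0.npz",p=p,d=d);c=ctrl.calibration(n);print(n,c)
E
```

```text
pics
{'t': 0.0, 'joint_pos': array([-1.2487071 ,  0.60012983, -0.00253634,  1.60017115,  0.00178825,
        0.94288007, -0.07978846]), 'dq': array([ 0.00178958,  0.00110643,  0.00040529, -0.00123217, -0.00122789,
        0.00092605, -0.00052654]), 'joint_efforts': array([ 2.04801174e-03, -7.76453948e+01,  1.56545252e+00, -2.58037162e+01,
        1.22396226e-02,  8.55067803e-03, -7.76624461e-06]), 'position': array([281.33873193, 667.62544923, 213.19893429]), 'orientation': array([ 2.61656619e+00,  1.73694048e+00, -1.94604017e-03]), 'wrist_force': array([0.70180861, 0.35952642, 1.02345017]), 'moment': array([0.02606595, 0.01177009, 0.03646208]), 'opening': 85.3363610869578}
side {'fx': 417.2524915962002, 'fy': 417.2524915962002, 'cx': 320.75473045518544, 'cy': 205.94663237024687, 'R': array([[ 0.86542503, -0.50071642,  0.01796074],
       [-0.29253209, -0.5340578 , -0.79322585],
       [ 0.40677328,  0.68122341, -0.6086626 ]]), 't': array([-420.25090676,  328.68920782,  789.44638816])}
top {'fx': 509.0234181609991, 'fy': 509.0234181609991, 'cx': 316.34356115094806, 'cy': 199.28134355554513, 'R': array([[ 1.02132702e-02, -9.99943822e-01,  2.83580960e-03],
       [-9.81089630e-01, -1.05687905e-02, -1.93265204e-01],
       [ 1.93284318e-01, -8.08313648e-04, -9.81142456e-01]]), 't': array([  88.01079466,  569.24424151, 1341.94283367])}
```

View pics/side0.png

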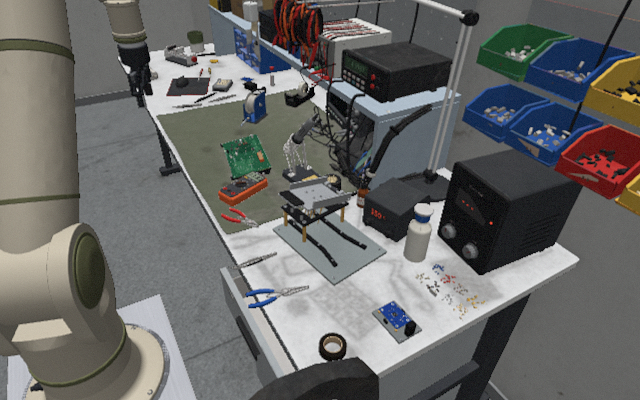

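View pics/top0.png

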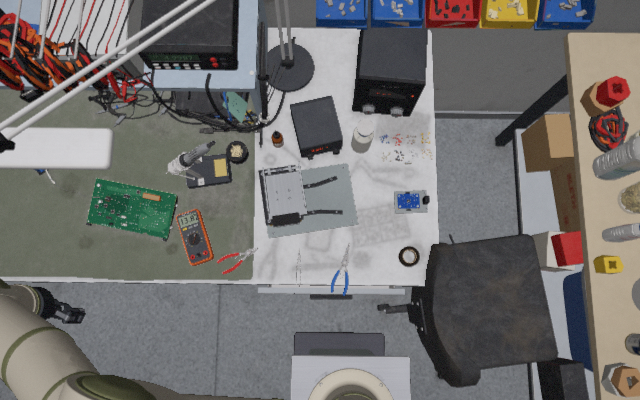

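```bash
cat > h.py <<'E'
import numpy as np,cv2
from plant import ctrl
def world(n,d,u,v,z=None):
    c=ctrl.calibration(n);r=np.array([(u-c['cx'])/c['fx'],(v-c['cy'])/c['fy'],1.])
    R=np.array(c['R']);t=np.array(c['t'])
    if z is None: return R.T@(r*d[int(round(v)),int(round(u))]-t)
    o=-R.T@t;w=R.T@r
    return o+w*(z-o[2])/w[2]
def proj(n,X):
    c=ctrl.calibration(n);p=np.array(c['R'])@np.array(X)+np.array(c['t']);return c['fx']*p[0]/p[2]+c['cx'],c['fy']*p[1]/p[2]+c['cy']
def cloud(n,d):
    c=ctrl.calibration(n);v,u=np.mgrid[:d.shape[0],:d.shape[1]]
    P=np.stack([(u-c['cx'])/c['fx']*d,(v-c['cy'])/c['fy']*d,d],-1)-np.array(c['t'])
    W=P@np.array(c['R']);W[d==0]=np.nan
    return W
E
python3 - <<'E'
from h import *
a=np.load('top0.npz');p=a['p'][:,:,::-1]
cv2.imwrite('pics/topcrop.png',cv2.resize(p[155:245,250:365],None,fx=6.9,fy=6.6,interpolation=cv2.INTER_CUBIC))
cv2.imwrite('pics/carcrop.png',cv2.resize(p[180:225,380:440],None,fx=10,fy=10,interpolation=cv2.INTER_CUBIC))
b=np.load('side0.npz');q=b['p'][:,:,::-1]
cv2.imwrite('pics/sidecrop.png',cv2.resize(q[165:365,220:470],None,fx=3,fy=3,interpolation=cv2.INTER_CUBIC))
W=cloud('top',a['d'])
for v in range(184,222,3): print(v,[int(round(x)) if x==x else 'n' for x in W[v,388:436:3,2]])
E
```

```text
184 [5, 1, 6, 2, -4, -5, 0, -5, -3, -2, -3, 0, 1, -1, 6, 2]
187 [-1, 4, -1, 4, -4, 1, 2, -2, 1, 3, 3, -2, 2, 0, -1, 0]
190 [-6, 0, 1, 2, -2, 1, 4, 0, -5, 2, 4, -6, -2, 5, 0, -1]
193 [-6, 3, 6, 10, 9, 2, 12, 13, 5, 5, 0, 1, 6, -3, 1, 8]
196 [2, 0, 10, 13, 15, 12, 11, 14, 12, 16, 9, 8, 23, 37, 1, 0]
199 [3, 3, 7, 8, 12, 17, 16, 18, 15, 15, 17, 1, 38, 43, -2, -2]
202 [-2, -2, 0, 2, 18, 17, 'n', 14, 15, 13, 15, 9, 33, 42, 1, 0]
205 [-3, 2, 0, 9, 12, 19, 12, 12, 17, 17, 21, 7, 6, 4, -4, 6]
208 [-1, -6, 3, 6, 13, 19, 19, 11, 14, 6, 6, 2, 9, 5, 3, 1]
211 [0, 4, 2, 13, 5, 8, 6, 7, 1, 4, 8, 2, -1, 3, 2, 3]
214 [-1, 2, 1, 0, -4, -3, -1, -1, 3, -1, 2, 3, 3, 0, 3, -2]
217 [1, 0, 1, 4, 1, -1, -3, 2, -2, -4, 1, 0, -2, 1, 3, -4]
220 [-1, -4, 4, 4, 4, 3, -6, 0, -2, 0, 3, -2, 0, 0, 3, -1]
```

View pics/topcrop.png

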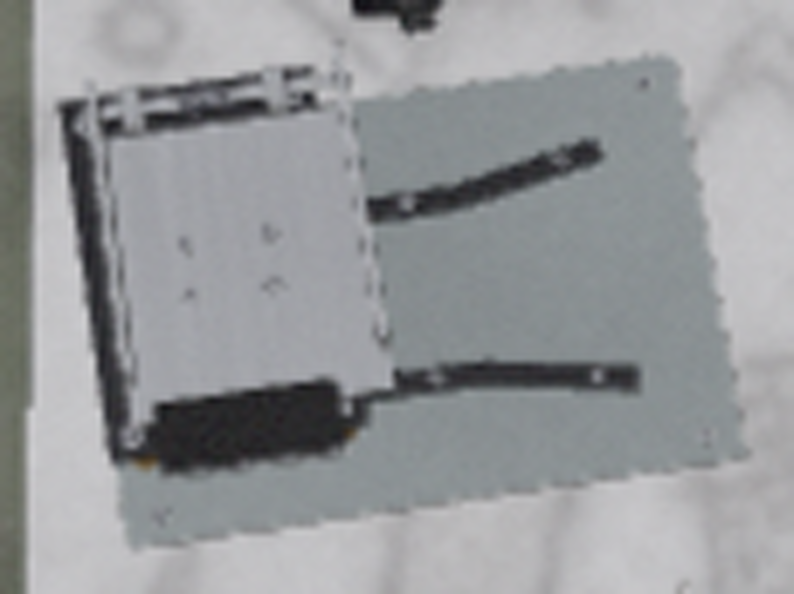

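View pics/carcrop.png

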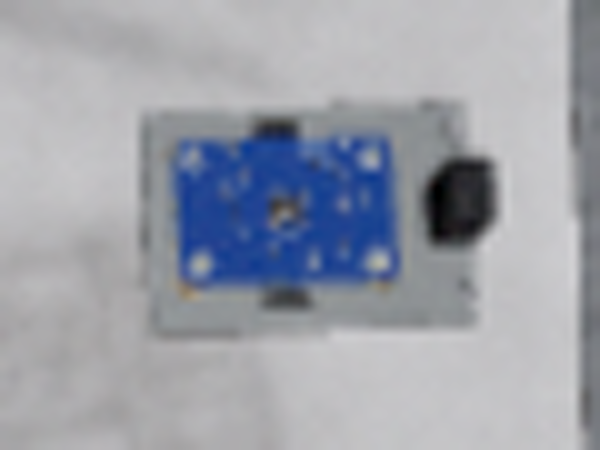

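View pics/sidecrop.png

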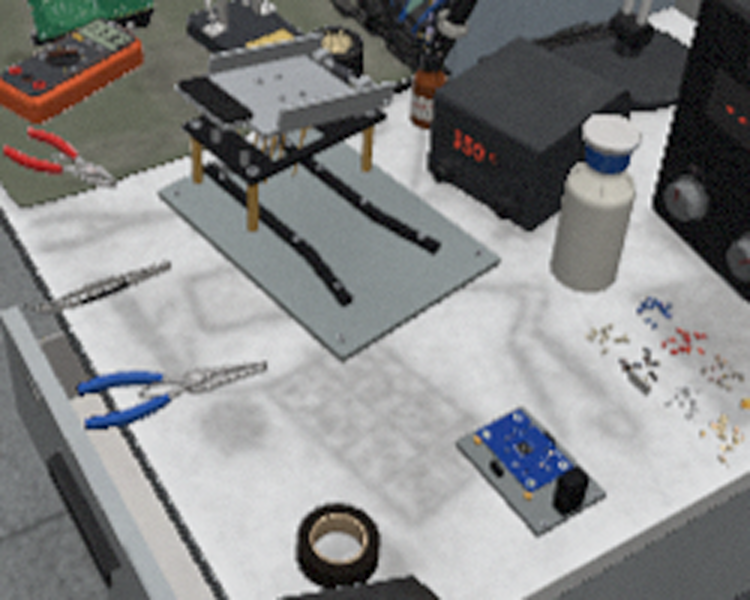

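```bash
cat > fit.py <<'E'
from h import *
S=(6.9,6.6,250,155)
def pk(x,y,s=S): return (x+.5)/s[0]-.5+s[2],(y+.5)/s[1]-.5+s[3]
for nm,x,y,z in [('TR',675,56,12),('BR',749,459,12),('BL',132,550,12),('railU_tip_mid',603,150,20),('railL_tip_mid',638,378,20)]:
    print(nm,world('top',None,*pk(x,y),z=z).round(1))
S2=(10,10,380,180)
for nm,x,y,z in [('TL',147,112,6),('TR',464,102,6),('BR',474,324,6),('BL',155,335,6),('griptop',480,192,40)]:
    print(nm,world('top',None,*pk(x,y,S2),z=z).round(1))
# depth-based lever / sanity
a=np.load('top0.npz');W=cloud('top',a['d'])
print(np.nanmedian(W[195:225,320:345,2]), np.nanmedian(W[170:210,268:300,2]))
E
python3 fit.py
```

```text
TR [683.9   5.8  12. ]
BR [507.1 -24.   12. ]
BL [465.6 225.7  12. ]
railU_tip_mid [639.5  36.   20. ]
railL_tip_mid [540.1  21.6  20. ]
TL [ 605.2 -128.2    6. ]
TR [ 609.1 -218.8    6. ]
BR [ 544.8 -219.7    6. ]
BL [ 540.7 -129.2    6. ]
griptop [ 576.2 -215.    40. ]
12.167401118065987 115.85665815178449
```

```bash
cat > ov.py <<'E'
from h import *
import sys
def T(o,yaw):
    c,s=np.cos(np.radians(yaw)),np.sin(np.radians(yaw))
    return lambda P:[o[0]+c*P[0]-s*P[1],o[1]+s*P[0]+c*P[1],P[2]+(o[2] if len(o)>2 else 0)]
def rect(x0,x1,y0,y1,z): return [(x0,y0,z),(x1,y0,z),(x1,y1,z),(x0,y1,z),(x0,y0,z)]
FX=[rect(-150,105,-90,90,12),[(-111,46,20),(-48,33.5,20),(0,33.5,20)],[(-111,-46,20),(-48,-33.5,20),(0,-33.5,20)]]
CR=[rect(-45,48,-32,32,6),rect(-45,-31,-10,10,40)]
def draw(n,p,o,yaw,L,x0,y0,w,h,k,f,col=(0,0,255)):
    im=p if k is None else cv2.resize(p[y0:y0+h,x0:x0+w],None,fx=k,fy=k,interpolation=cv2.INTER_CUBIC)
    kk=f;t=T(o,yaw)
    for l in L:
        pts=np.array([[( (c+.5-m)*kk-.5) for c,m in zip(proj(n,t(P)),(x0,y0))] for P in l])
        cv2.polylines(im,[np.round(pts*16).astype(np.int32)],False,col,1,cv2.LINE_AA,4)
    return im
E
python3 - <<'E'
from ov import *
fo=(571.5,138.3);fy=99.5;co=(575,-175.4);cy=92.6
a=np.load('top0.npz')['p'][:,:,::-1];b=np.load('side0.npz')['p'][:,:,::-1]
i1=draw('top',a,fo,fy,FX,250,155,115,90,5,5);i2=draw('top',a,co,cy,CR,380,180,60,45,5,5)
i3=draw('side',b,fo,fy,FX,265,205,130,80,5,5);i4=draw('side',b,co,cy,CR,360,290,70,60,5,5)
pad=lambda i,h,w:cv2.copyMakeBorder(i[:h,:w],0,max(0,h-i.shape[0]),0,max(0,w-i.shape[1]),0)
cv2.imwrite('pics/ov1.png',i1);cv2.imwrite('pics/ov2.png',i3);cv2.imwrite('pics/ov3.png',np.hstack([pad(i2,300,300),pad(i4,300,350)]))
E
```

```text
(no output)
```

View pics/ov1.png

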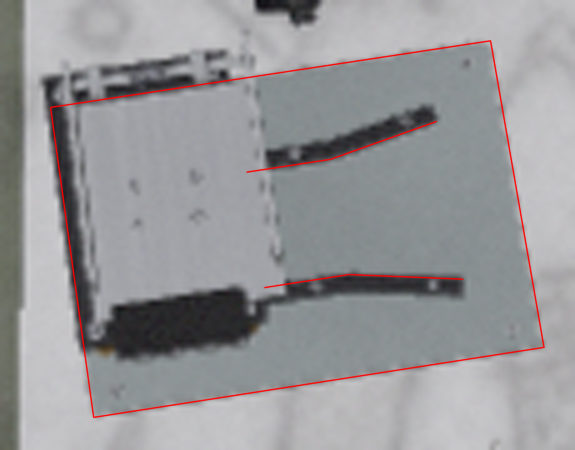

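View pics/ov2.png

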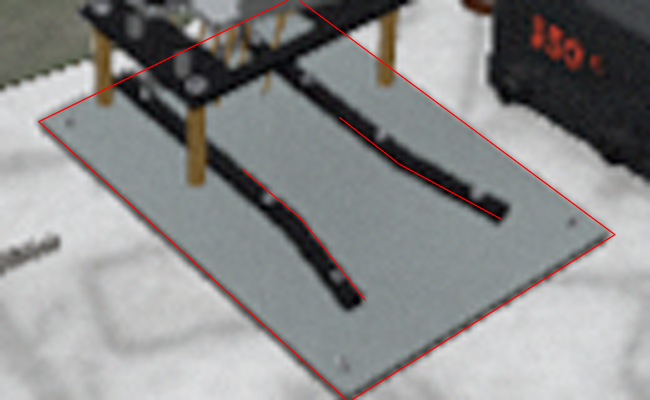

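View pics/ov3.png

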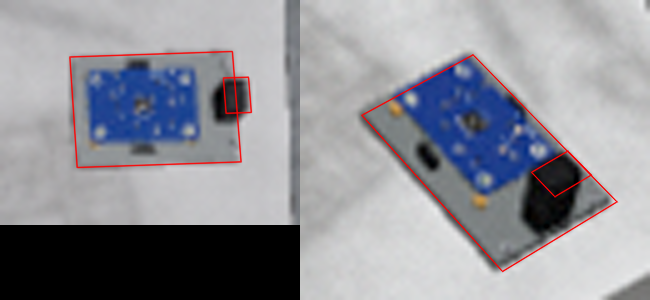

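```bash
python3 - <<'E'
from h import *
from scipy.spatial.transform import Rotation as R
a=np.load('top0.npz');W=cloud('top',a['d'])
for (u,v) in [(480,300),(440,250),(450,360),(530,245),(405,310),(409,257),(420,40),(363,140),(387,90),(299,262),(197,238),(350,340)]: print((u,v),np.nanmedian(W[v-1:v+2,u-1:u+2].reshape(-1,3),0).round(0))
R0=R.from_rotvec([2.6166,1.737,-.00195]);print(R0.as_matrix().round(3))
M=ctrl.calibration
def tgt(yaw,lean):
    y=np.radians(yaw);x=np.array([np.cos(y),np.sin(y),0]);yv=np.array([-x[1],x[0],0]);l=np.radians(lean)
    z=np.sin(l)*x+[0,0,-np.cos(l)];tx=-yv;return R.from_matrix(np.stack([tx,np.cross(z,tx),z],1))
for l in(0,40):print(l,((tgt(92.5,l)*R0.inv()).as_rotvec(degrees=True)).round(2))
E
```

```text
(480, 300) [ 302. -451. -289.]
(440, 250) [ 433. -240.   56.]
(450, 360) [ 150. -252.   71.]
(530, 245) [ 486. -629. -287.]
(405, 310) [ 261. -267. -663.]
(409, 257) [ 417. -166.    2.]
(420, 40) [ 946. -164.  239.]
(363, 140) [723. -30. 106.]
(387, 90) [833. -86. 187.]
(299, 262) [400. 141.  -1.]
(197, 238) [460. 419.  39.]
(350, 340) [ 142.  -46. -659.]
[[ 0.388  0.922 -0.001]
 [ 0.922 -0.388 -0.001]
 [-0.002  0.    -1.   ]]
0 [ 6.000e-02 -7.000e-02 -6.466e+01]
40 [ 34.64  23.99 -61.92]
```

```bash
cat >> h.py <<'E'
from scipy.spatial.transform import Rotation as Ro
def tgt(yaw,lean):
    y=np.radians(yaw);x=np.array([np.cos(y),np.sin(y),0]);yv=np.array([-x[1],x[0],0]);l=np.radians(lean)
    z=np.sin(l)*x+[0,0,-np.cos(l)];tx=-yv;return Ro.from_matrix(np.stack([tx,np.cross(z,tx),z],1))
def turn(yaw,lean):
    s=ctrl.state();return (tgt(yaw,lean)*Ro.from_rotvec(s['orientation']).inv()).as_rotvec(degrees=True).round(2)
E
python3 - <<'E'
from h import *
r=turn(92.5,50);print(r)
sh=np.array([.295,-.895,.036])
print(np.linalg.norm(sh),np.linalg.norm(r))
for f in (1/16,5/16,.5,.75): print(f,(sh*f).round(3),(r*f).round(1))
E
```

```text
[ 43.23  29.98 -60.36]
0.9430514301987989 80.06848880801985
0.0625 [ 0.018 -0.056  0.002] [ 2.7  1.9 -3.8]
0.3125 [ 0.092 -0.28   0.011] [ 13.5   9.4 -18.9]
0.5 [ 0.148 -0.448  0.018] [ 21.6  15.  -30.2]
0.75 [ 0.221 -0.671  0.027] [ 32.4  22.5 -45.3]
```

>>> arm_command(motion="0.016 -0.050 0.03 2.4 1.7 -3.4 0.06; 0.033 -0.100 0.06 4.8 3.3 -6.7 0.06; 0.049 -0.150 0.08 7.2 5 -10 0.06; 0.066 -0.2 0.09 9.6 6.7 -13.4 0.06; 0.082 -0.25 0.09 12 8.3 -16.8 0.06; 0.098 -0.3 0.09 14.4 10 -20.1 0.06; 0.115 -0.35 0.09 16.8 11.7 -23.5 0.06; 0.131 -0.4 0.09 19.2 13.3 -26.8 0.06; 0.148 -0.45 0.09 21.6 15 -30.2 0.06; 0.164 -0.5 0.09 24 16.7 -33.5 0.06; 0.18 -0.55 0.09 26.4 18.3 -36.9 0.06; 0.197 -0.6 0.09 28.8 20 -40.2 0.06; 0.213 -0.65 0.09 31.2 21.7 -43.6 0.06; 0.23 -0.7 0.09 33.6 23.3 -47 0.06; 0.246 -0.75 0.08 36 25 -50.3 0.06; 0.262 -0.8 0.06 38.4 26.7 -53.6 0.06; 0.279 -0.85 0.04 40.8 28.3 -57 0.06; 0.295 -0.893 0.02 43.2 30 -60.4 0.06; 0.295 -0.893 -0.02 43.2 30 -60.4 0.06; 0.295 -0.893 -0.06 43.2 30 -60.4 0.06", grip_force=60)

```text
t: 2.6
position: [576.3, -225.7, 152.1]
orientation: [-2.269, -0.046, 0.022]
wrist_force: [1.9, -0.3, -0.4]
opening: 60.0
```

```bash
python3 - <<'E'
from ov import *
print(turn(92.5,50),ctrl.state()['joint_pos'].round(2))
p,d=ctrl.capture('side');p=p[:,:,::-1].copy()
i=draw('side',p,(575,-174.5),92.5,CR,330,210,140,130,5,5)
cv2.imwrite('pics/s1.png',i)
q,d=ctrl.capture('top');cv2.imwrite('pics/t1.png',cv2.resize(q[150:260,340:480,::-1],None,fx=5,fy=5))
E
```

```text
[ 0.02 -0.03  0.16] [ 0.46  0.86  0.27  1.63 -0.8   1.48  1.18]
```

View pics/s1.png

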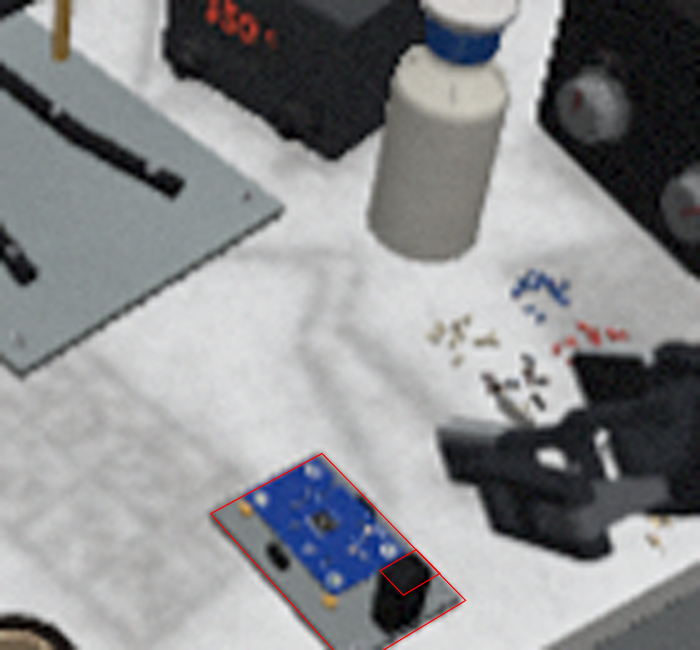

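View pics/t1.png

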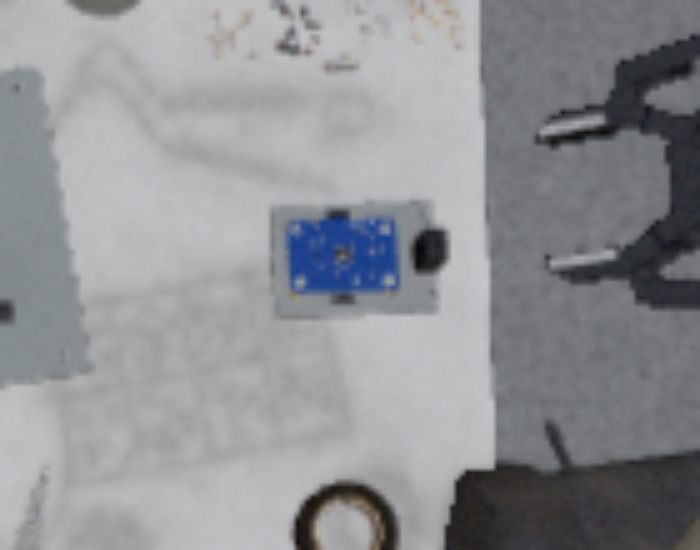

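```bash
python3 - <<'E'
from h import *
for X in [(576.3,-225.7,152.1),(576.5,-215,30)]: print(proj('top',X),proj('side',X))
E
```

```text
(np.float64(441.23614599192183), np.float64(190.2395644127931)) (np.float64(424.9884476190559), np.float64(291.80238472890676))
(np.float64(426.7800921139942), np.float64(199.32437979200017)) (np.float64(411.4961357625027), np.float64(327.86956268592326))
```

>>> arm_command(motion="0 0 -0.025 0 0 0.1 0.06; 0 0 -0.05 0 0 0.1 0.06; 0 0.002 -0.07 0 0 0.1 0.06; 0 0.006 -0.088 0 0 0.1 0.06; 0 0.01 -0.104 0 0 0.1 0.06; 0 0.014 -0.116 0 0 0.1 0.06; 0 0.0165 -0.124 0 0 0.1 0.06; 0 0.0165 -0.124 0 0 0.1 0.06")

```text
t: 3.7
position: [576.4, -208.0, 29.8]
orientation: [-2.268, -0.05, 0.024]
wrist_force: [-0.5, 0.0, 0.1]
opening: 59.9
```

```bash
python3 - <<'E'
from ov import *
s=ctrl.state();print(s['position'])
R=Ro.from_rotvec(s['orientation']);pt=s['position']
p,d=ctrl.capture('side');q,e=ctrl.capture('top')
def mark(n,im,x0,y0,w,h,k):
    im=cv2.resize(im[y0:y0+h,x0:x0+w,::-1],None,fx=k,fy=k,interpolation=cv2.INTER_CUBIC)
    for o,c in (((0,0,0),(0,0,255)),((0,0,14),(0,255,0)),((0,0,-5),(255,0,255))):
        u,v=proj(n,pt+R.apply(o));cv2.circle(im,(int((u+.5-x0)*k),int((v+.5-y0)*k)),3,c,1)
    return im
i=mark('side',p,360,260,110,100,5);j=mark('top',q,380,170,100,60,5)
cv2.imwrite('pics/s2.png',i);cv2.imwrite('pics/t2.png',j)
E
```

```text
[ 576.44646186 -208.02974735   29.76454411]
```

View pics/s2.png

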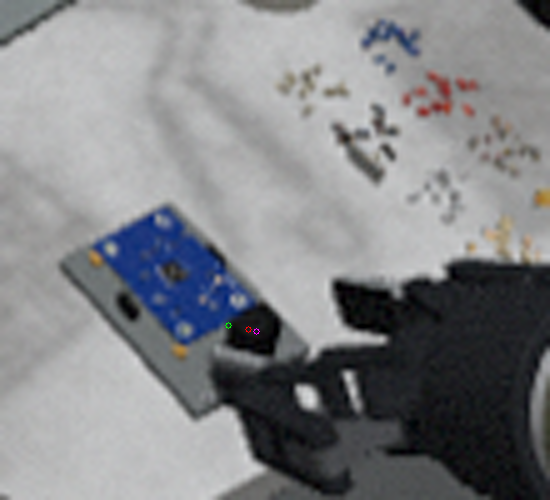

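View pics/t2.png

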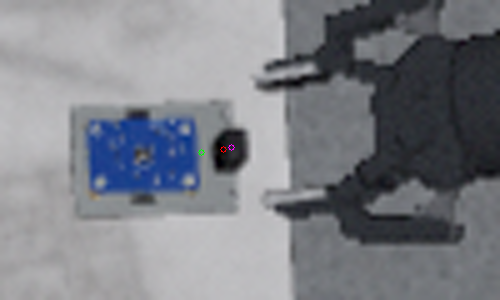

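```bash
python3 - <<'E'
from ov import *
s=ctrl.state();R=Ro.from_rotvec(s['orientation']);pt=s['position']
for n in('top','side'):
    q,e=ctrl.capture(n);W=cloud(n,e);L=R.inv().apply((W-pt).reshape(-1,3)).reshape(W.shape)
    m=(np.abs(L[...,0])<62)&(np.abs(L[...,1])<16)&(L[...,2]>-60)&(L[...,2]<45)&(W[...,2]>12)
    m&=np.abs(L[...,0])>24
    for sg in(1,-1):
        k=m&(L[...,0]*sg>0);P=L[k];print(n,sg,k.sum(),np.percentile(P[:,2],[5,50,90,97,100]).round(1) if k.sum() else '',np.percentile(P[:,0],[5,50,95]).round(1),np.percentile(P[:,1],[5,95]).round(1))
E
```

```text
top 1 70 [-58.8 -43.5 -30.8 -25.3  43.3] [28.9 32.6 41.6] [-12.8   8.2]
top -1 68 [-56.7 -42.4 -27.3  39.2  42.9] [-43.9 -36.9 -30. ] [-12.9   3. ]
side 1 139 [-59.1 -42.  -26.8 -24.6  42.5] [28.4 29.9 34.6] [-13.3   7.1]
side -1 92 [-55.5 -41.  -29.3  -6.6  44.4] [-44.2 -38.3 -30.9] [-13.4   0.9]
```

```bash
python3 - <<'E'
from ov import *
R=Ro.from_rotvec([2.6166,1.737,-.00195]);pt=np.array([281.3,667.6,213.2])
for n in('top','side'):
    e=np.load(n+'0.npz')['d'];W=cloud(n,e);L=R.inv().apply((W-pt).reshape(-1,3)).reshape(W.shape)
    m=(np.abs(L[...,0])<75)&(np.abs(L[...,1])<40)&(L[...,2]>-90)&(L[...,2]<60)
    P=L[m];print(n,m.sum());h,ed=np.histogram(P[:,2],np.arange(-90,61,10));print(h)
    for a in range(-90,60,10):
        k=P[(P[:,2]>=a)&(P[:,2]<a+10)]
        if len(k): print(a,k[:,0].min().round(),k[:,0].max().round(),k[:,1].min().round(),k[:,1].max().round())
    print(proj(n,pt))
E
python3 -c "
import numpy as np,cv2
p=np.load('side0.npz')['p'];cv2.imwrite('pics/g0.png',cv2.resize(p[50:130,90:190,::-1],None,fx=6,fy=6))
p=np.load('top0.npz')['p'];cv2.imwrite('pics/g1.png',cv2.resize(p[270:350,20:120,::-1],None,fx=6,fy=6))"
```

```text
top 84
[45 16  2  7  9  5  0  0  0  0  0  0  0  0  0]
-90 -75.0 -31.0 -7.0 17.0
-80 -74.0 -39.0 -1.0 14.0
-70 -54.0 -52.0 8.0 12.0
-60 -52.0 -45.0 7.0 12.0
-50 -54.0 -45.0 7.0 12.0
-40 -52.0 -47.0 7.0 12.0
(np.float64(69.22020794635964), np.float64(304.382709256727))
side 305
[71 38 51 59 55 31  0  0  0  0  0  0  0  0  0]
-90 -75.0 69.0 -13.0 14.0
-80 -73.0 73.0 -13.0 13.0
-70 -60.0 52.0 -11.0 11.0
-60 -63.0 50.0 -12.0 10.0
-50 -57.0 49.0 -12.0 11.0
-40 -53.0 49.0 -12.0 11.0
(np.float64(148.52299339053067), np.float64(111.13019838346506))
```

View pics/g0.png

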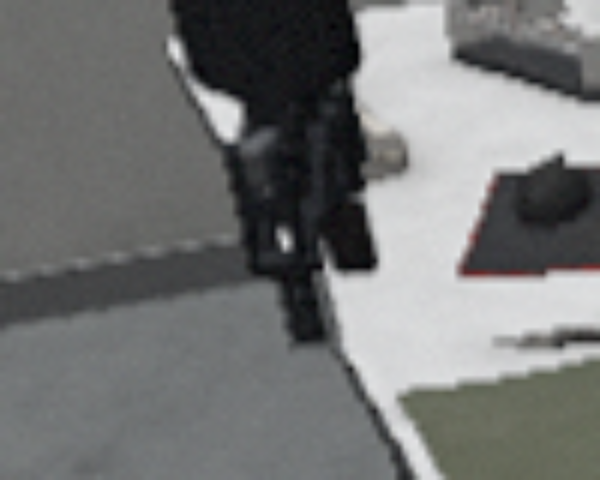

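View pics/g1.png

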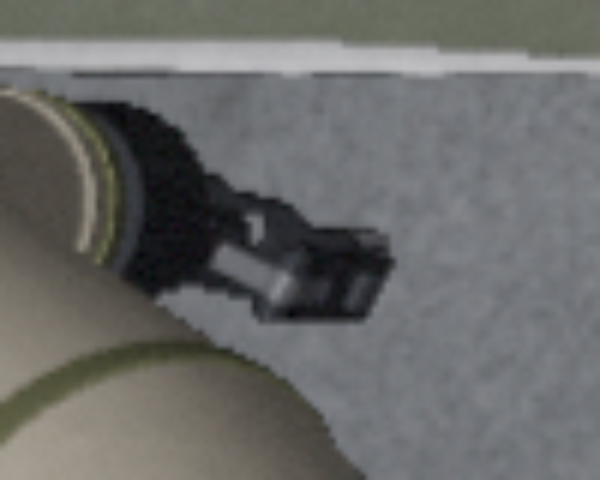

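>>> arm_command(motion="0 0.006 -0.005 0 0 0 0.06; 0 0.012 -0.01 0 0 0 0.06; -0.0005 0.018 -0.015 0 0 0 0.06; -0.001 0.022 -0.020 0 0 0 0.06; -0.001 0.022 -0.020 0 0 0 0.06")

```text
t: 4.53
position: [575.3, -185.8, 9.6]
orientation: [-2.268, -0.05, 0.024]
wrist_force: [-0.7, -0.4, -0.1]
opening: 60.1
```

```bash
cat > look.py <<'E'
from ov import *
import sys
def look(tag,sb=(360,260,110,100,5),tb=(380,170,100,60,5),off=32):
    s=ctrl.state();print(s['t'],s['position'].round(1),s['wrist_force'].round(1),s['opening'])
    R=Ro.from_rotvec(s['orientation']);pt=s['position']
    for n,b in(('side',sb),('top',tb)):
        q,e=ctrl.capture(n);np.savez(n+tag+'.npz',p=q,d=e);x0,y0,w,h,k=b
        W=cloud(n,e);L=R.inv().apply((W-pt).reshape(-1,3)).reshape(W.shape)
        m=(np.abs(L[...,0])<62)&(np.abs(L[...,1])<16)&(L[...,2]>-60)&(L[...,2]<0)&(np.abs(L[...,0])>24)
        print(n,[np.percentile(L[m&(L[...,0]*g>0)][:,2],[90,97]).round(1) for g in(1,-1) if (m&(L[...,0]*g>0)).sum()>5])
        im=cv2.resize(q[y0:y0+h,x0:x0+w,::-1],None,fx=k,fy=k,interpolation=cv2.INTER_CUBIC)
        for o,c in (((0,0,-off),(0,0,255)),((0,0,14-off),(0,255,0)),((0,0,-5-off),(255,0,255))):
            u,v=proj(n,pt+R.apply(o));cv2.circle(im,(int((u+.5-x0)*k),int((v+.5-y0)*k)),3,c,1)
        cv2.imwrite(f'pics/{n}{tag}.png',im)
E
python3 -c "
from look import *
look('3')"
```

```text
4.525 [ 575.3 -185.8    9.6] [-0.7 -0.4 -0.1] 60.064603099417994
side [array([-11.,  -3.]), array([-1.7, -0.6])]
top [array([-2.6, -1.4]), array([-1.6, -0.5])]
```

View pics/side3.png

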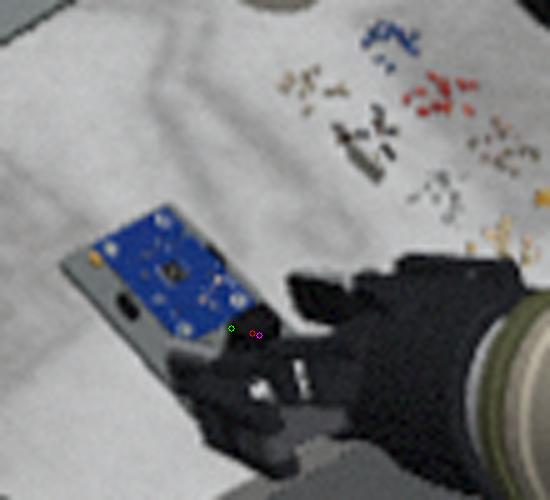

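View pics/top3.png

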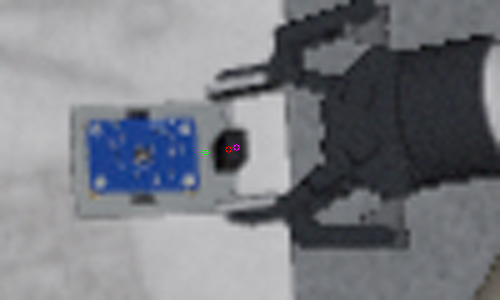

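>>> arm_command(motion="0 0.002 -0.003 0 0 0 0.05; 0 0.002 -0.003 0 0 0 0.03; 0 0.002 -0.003 0 0 0 0.0; 0 0.002 -0.003 0 0 0 0; 0 0.002 -0.003 0 0 0 0; 0 0.002 -0.003 0 0 0 0", grip_force=60)

```text
t: 5.38
position: [575.6, -184.7, 7.2]
orientation: [-2.269, -0.05, 0.023]
wrist_force: [-0.4, -2.1, 1.8]
opening: 18.9
```

```bash
python3 -c "
from look import *
look('4')"
```

```text
5.375 [ 575.6 -184.7    7.2] [-0.4 -2.1  1.8] 18.918436584085136
side [array([-0.6, -0.2]), array([-1.2, -0.3])]
top [array([-1.3, -0.4]), array([-1.2, -0.2])]
```

View pics/side4.png

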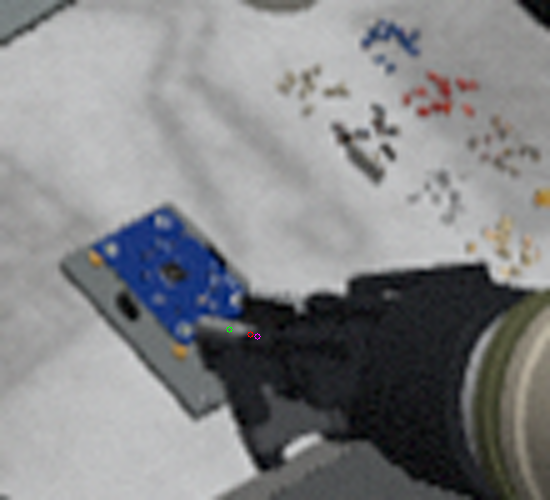

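View pics/top4.png

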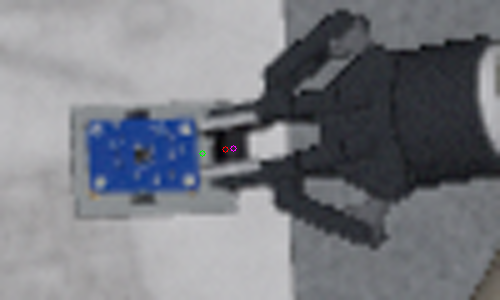

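>>> arm_command(motion="0 0 0.012 0 0 0 0; 0 0 0.025 0 0 0 0; 0 0 0.04 0 0 0 0; 0 0.015 0.05 0 0 1 0; 0.003 0.045 0.05 0 0 2 0; 0.006 0.08 0.05 0 0 3 0; 0.009 0.115 0.05 0 0 4 0; 0.012 0.15 0.05 0 0 5 0; 0.015 0.18 0.05 0 0 6 0; 0.0167 0.1944 0.05 0 0 7 0; 0.0167 0.1994 0.045 0 0 7 0; 0.0167 0.1994 0.035 0 0 7 0; 0.0167 0.1994 0.035 0 0 7 0")

```text
t: 7.1
position: [591.7, 13.5, 40.8]
orientation: [-2.264, -0.185, 0.089]
wrist_force: [0.3, -0.2, -1.9]
opening: 19.0
```

```bash
python3 -c "
from look import *
look('5',(300,220,130,110,5),(330,150,110,90,5))"
```

```text
7.1 [591.7  13.5  40.8] [ 0.3 -0.2 -1.9] 18.963720367441365
side [array([-4.2, -2. ])]
top [array([-2.1, -0.1]), array([-2.5, -1.9])]
```

View pics/side5.png

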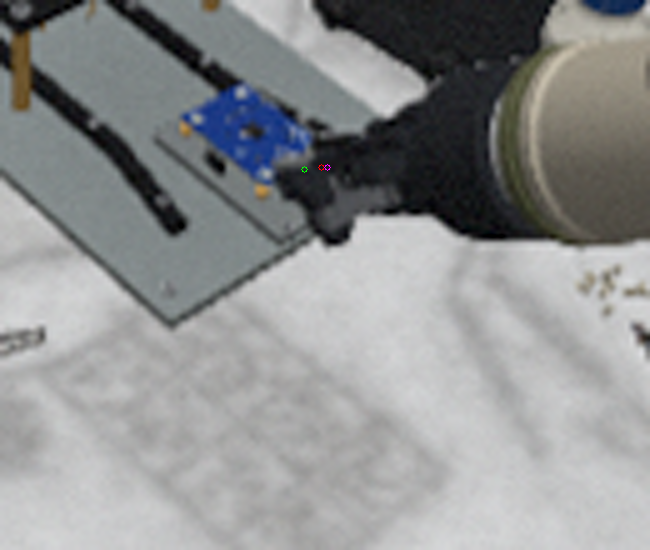

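View pics/top5.png

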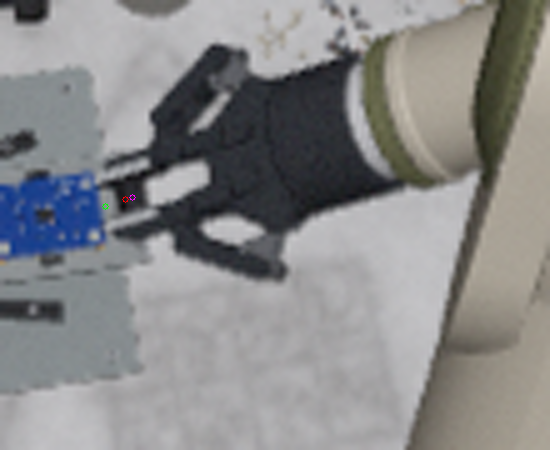

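```bash
cat > carov.py <<'E'
from ov import *
def run(tag,co,cy,fo=(571.5,138.3),fyaw=99.5):
    for n,b in (('side',(290,210,130,100)),('top',(310,155,120,90))):
        p=np.load(n+tag+'.npz')['p'][:,:,::-1].copy();x0,y0,w,h=b
        i=draw(n,p,co,cy,CR,*b,6,6);i=draw(n,i,fo,fyaw,FX,*b,None,6,(0,255,255))
        cv2.imwrite(f'pics/{n}{tag}ov.png',i)
E
python3 -c "
from carov import *
v=np.array([1.84,-10.05]);P=np.array([591.7,13.5]);c=P-v;print(c)
run('5',(c[0],c[1],33.6),99.5)"
```

```text
[589.86  23.55]
```

View pics/side5ov.png

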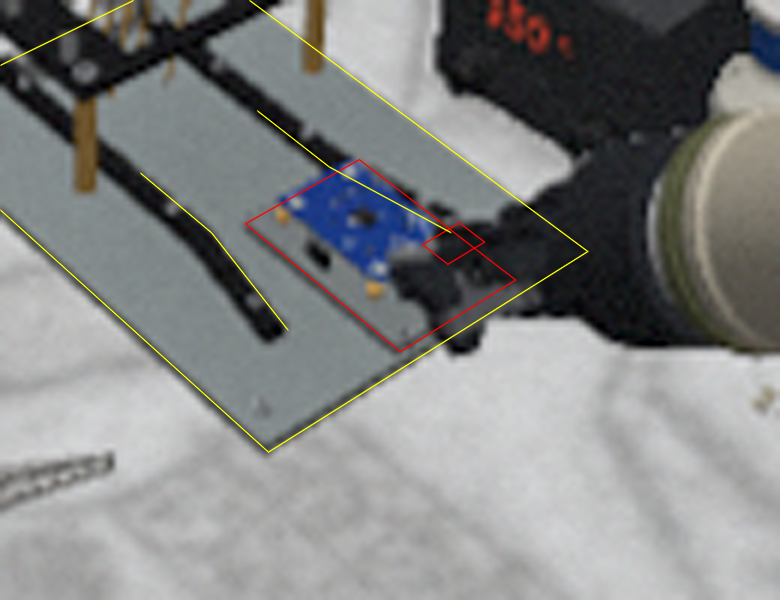

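View pics/top5ov.png

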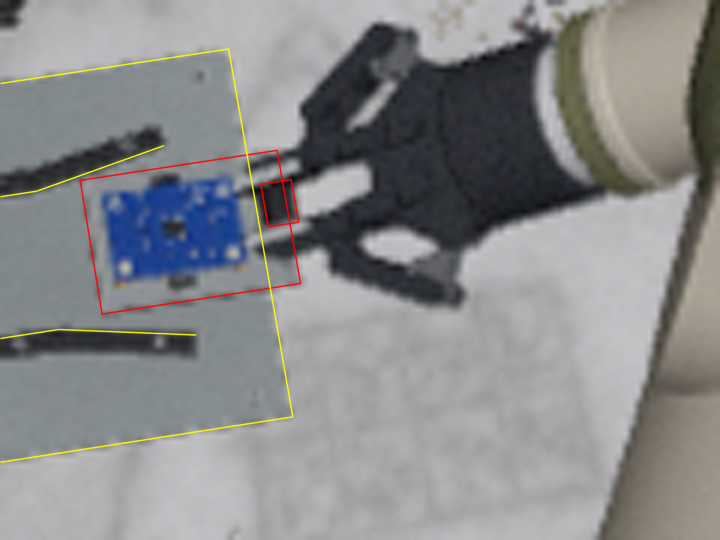

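>>> arm_command(motion="0.001 0 -0.006 0 0 0 0; 0.001 0 -0.012 0 0 0 0; 0.001 0 -0.017 0 0 0 0; 0.001 0 -0.019 0 0 0 0; 0.001 0 -0.02 0 0 0 0; 0.001 0 -0.021 0 0 0 0; 0.001 0 -0.021 0 0 0 0")

```text
t: 8.07
position: [593.3, 15.0, 21.1]
orientation: [-2.263, -0.189, 0.088]
wrist_force: [-0.5, 0.4, -1.6]
opening: 18.8
```

>>> arm_command(motion="-0.001 0 -0.001 0 0 0 0; -0.001 0 -0.002 0 0 0 0; -0.001 0 -0.002 0 0 0 0; -0.001 0 -0.002 0 0 0 0")

```text
t: 8.57
position: [592.1, 15.0, 19.2]
orientation: [-2.263, -0.188, 0.088]
wrist_force: [-0.9, -0.7, -0.1]
opening: 18.9
```

>>> arm_command(motion="-0.0017 0.0099 0 0 0 0 0; -0.0033 0.0197 0 0 0 0 0; -0.005 0.0296 0 0 0 0 0; -0.0066 0.0394 0 0 0 0 0; -0.0083 0.0493 0 0 0 0 0; -0.0099 0.0592 0 0 0 0 0; -0.0099 0.0592 0 0 0 0 0")

```text
t: 9.45
position: [581.7, 75.6, 19.2]
orientation: [-2.261, -0.19, 0.089]
wrist_force: [-0.7, 0.6, 0.2]
opening: 19.1
```

```bash
python3 -c "
from look import *
look('6')
from carov import *
P=ctrl.state()['position'][:2];c=P-[1.84,-10.05];print(c)
run('6',(c[0],c[1],12),99.5)"
```

```text
9.45 [581.7  75.6  19.2] [-0.7  0.6  0.2] 19.083301619278416
side [array([-1.6, -0.7])]
top [array([-2.4, -1. ]), array([-1.5, -0.8])]
[580.10192146  84.91163272]
```

View pics/side6ov.png

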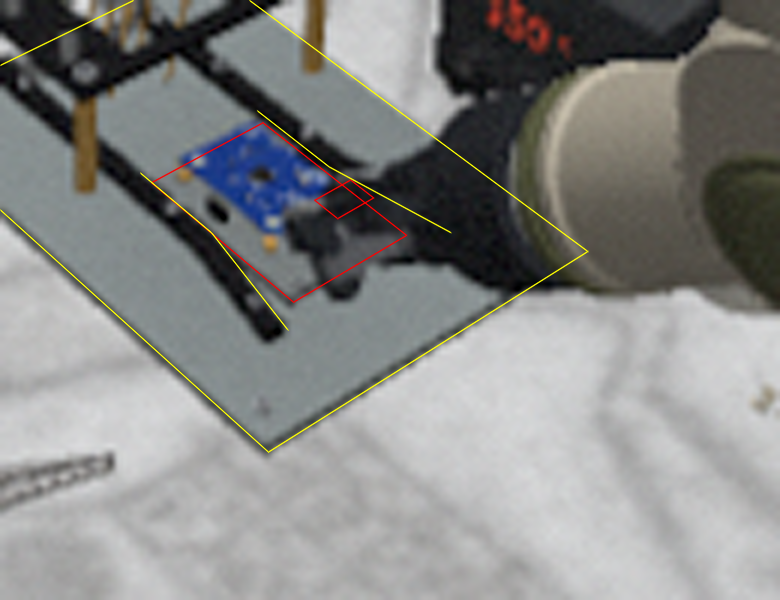

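View pics/top6ov.png

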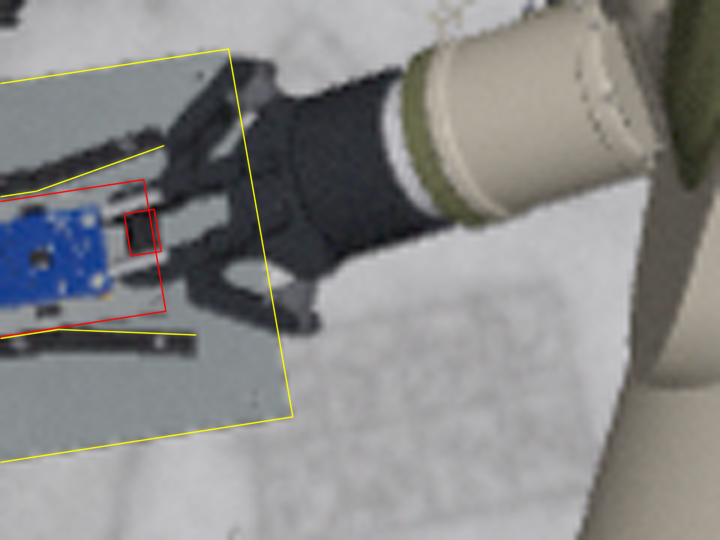

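>>> arm_command(motion="-0.0017 0.0099 0 0 0 0 0; -0.0033 0.0197 0 0 0 0 0; -0.005 0.0296 0 0 0 0 0; -0.0066 0.0394 0 0 0 0 0; -0.0083 0.0493 0 0 0 0 0; -0.0099 0.0592 0 0 0 0 0; -0.0107 0.0641 0 0 0 0 0;  -0.0107 0.0641 0 0 0 0 0")

```text
t: 10.55
position: [571.1, 139.5, 19.2]
orientation: [-2.261, -0.189, 0.089]
wrist_force: [1.0, 2.1, 0.6]
opening: 18.8
```

```bash
python3 -c "
from look import *
look('7')
s=ctrl.state();print(s['moment'],turn(99.5,50))
from carov import *
P=s['position'][:2];c=P-[1.84,-10.05];r=c-[571.5,138.3];print(r@[-.165,.986],r@[-.986,-.165])
run('7',(c[0],c[1],12),99.5)"
```

```text
10.55 [571.1 139.5  19.2] [1.  2.1 0.6] 18.77429380207688
side [array([-1.2, -0.5])]
top [array([-9.4, -7. ]), array([-2.5, -0.2])]
[-0.22325779 -0.08260144 -0.04955191] [-0.06 -0.03 -0.07]
11.155221919819429 0.3044785130491049
```

View pics/side7ov.png

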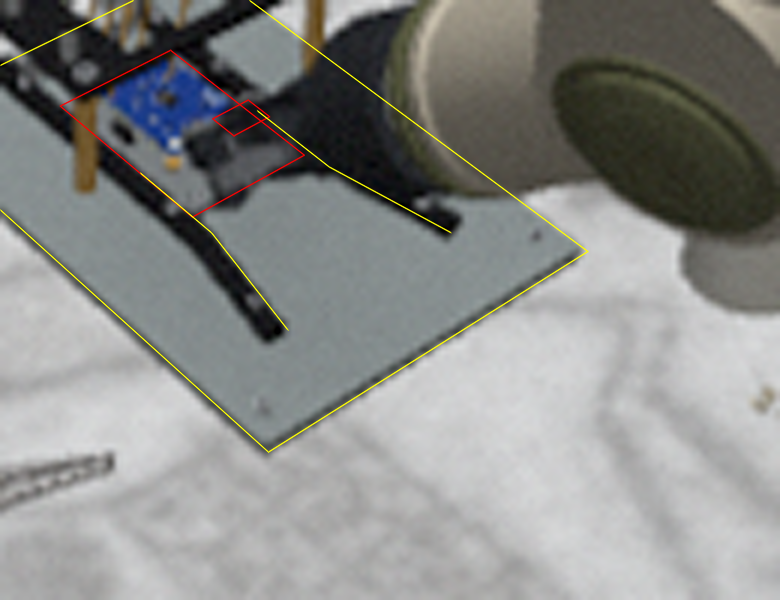

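View pics/top7ov.png

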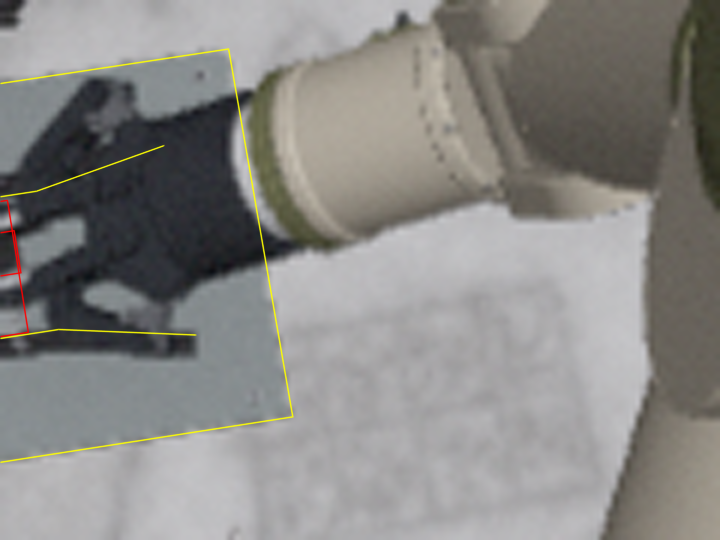

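>>> arm_command(motion="-0.0008 0.005 0 0 0 0 0; -0.0017 0.010 0 0 0 0 0; -0.0025 0.015 0 0 0 0 0; -0.003 0.0182 0 0 0 0 0; -0.003 0.0182 0 0 0 0 0")

```text
t: 11.28
position: [569.2, 155.9, 19.1]
orientation: [-2.264, -0.188, 0.086]
wrist_force: [1.4, -3.8, 5.5]
opening: 18.9
```

```bash
python3 -c "
from look import *
look('8',(250,165,130,100,6),(250,155,115,90,6))
s=ctrl.state();print(s['moment'],turn(99.5,50))
P=s['position'][:2];c=P-[1.84,-10.05];r=c-[571.5,138.3];print(r@[-.165,.986],r@[-.986,-.165])"
```

```text
11.275 [569.2 155.9  19.1] [ 1.4 -3.8  5.5] 18.936271684749816
side [array([-2.7, -1.3])]
top [array([-5.6, -2.3])]
[-0.34993827 -0.18451708 -0.12353677] [0.05 0.04 0.04]
27.921812151788835 -0.4568924835809632
```

View pics/side8.png

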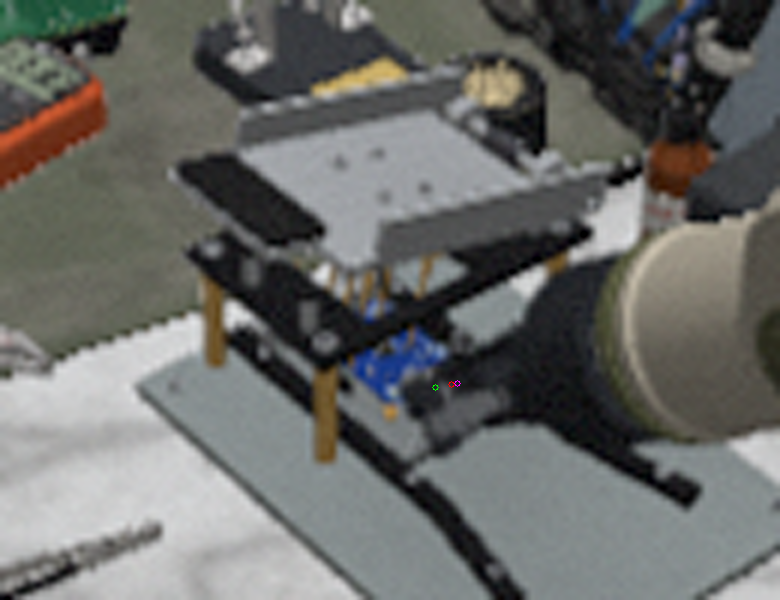

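View pics/top8.png

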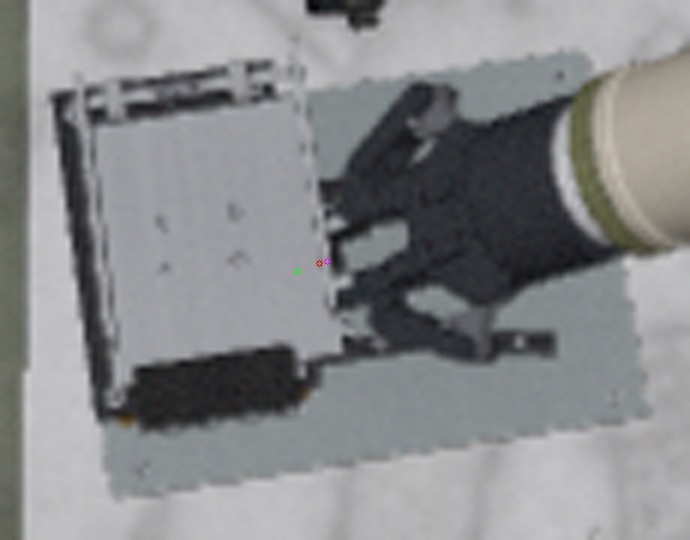

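>>> arm_command(motion="-0.0002 0.001 0 0 0 0 0; -0.0003 0.002 0 0 0 0 0; -0.0003 0.002 0 0 0 0 0")

```text
t: 11.75
position: [568.9, 157.5, 19.1]
orientation: [-2.264, -0.187, 0.086]
wrist_force: [1.0, -5.0, 6.5]
opening: 19.0
```

>>> arm_command(motion="-0.0002 0.001 0 0 0 0 0; -0.0003 0.002 0 0 0 0 0; -0.0003 0.002 0 0 0 0 0")

```text
t: 12.12
position: [568.6, 159.5, 19.1]
orientation: [-2.264, -0.187, 0.086]
wrist_force: [2.0, -6.3, 7.1]
opening: 18.9
```

```bash
python3 -c "
from look import *
look('9',(270,185,100,75,8),(280,165,70,60,8))
from carov import *
s=ctrl.state()
P=s['position'][:2];c=P-[1.84,-10.05];r=c-[571.5,138.3];print(r@[-.165,.986],r@[-.986,-.165])
p=np.load('side9.npz')['p'][:,:,::-1].copy()
cv2.imwrite('pics/side9ov.png',draw('side',p,(c[0],c[1],12),99.5,CR,270,185,100,75,8,8))
p=np.load('side8.npz')['p'][:,:,::-1].copy()
c=np.array([569.2,155.9])-[1.84,-10.05]
cv2.imwrite('pics/side8ov.png',draw('side',p,(c[0],c[1],12),99.5,CR,270,185,100,75,8,8))
"
```

```text
12.125 [568.6 159.5  19.1] [ 2.  -6.3  7.1] 18.85171968886438
side [array([-3.1, -1.7])]
top [array([-7.1, -7.1])]
31.5934239999542 -0.5123587244175057
```

View pics/side9ov.png

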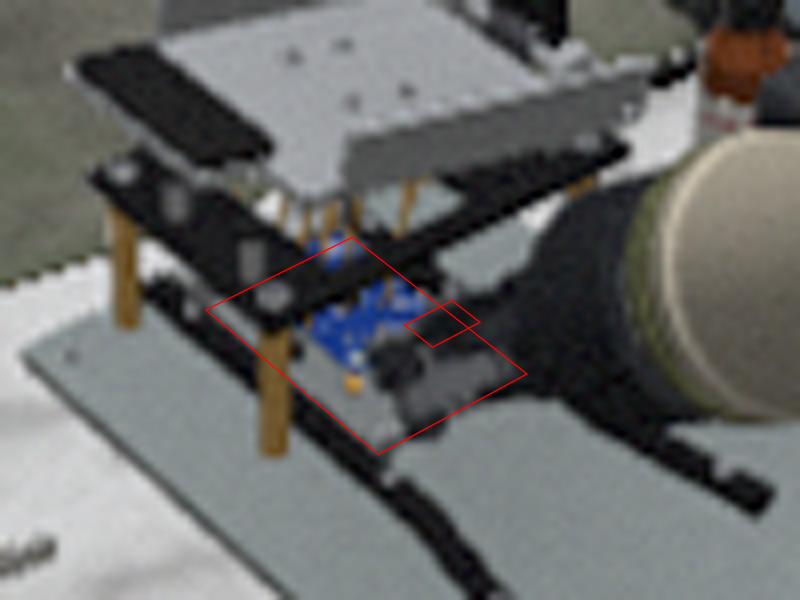

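View pics/side8ov.png

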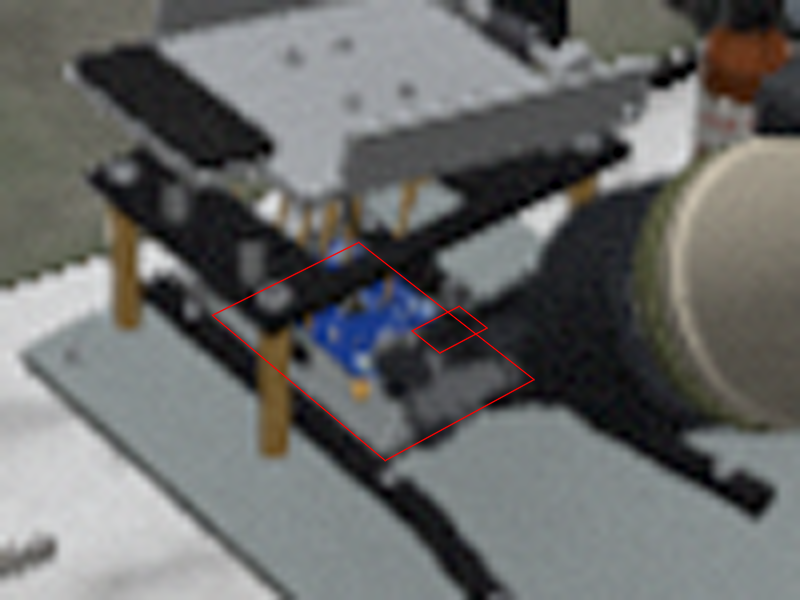

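View pics/top9.png

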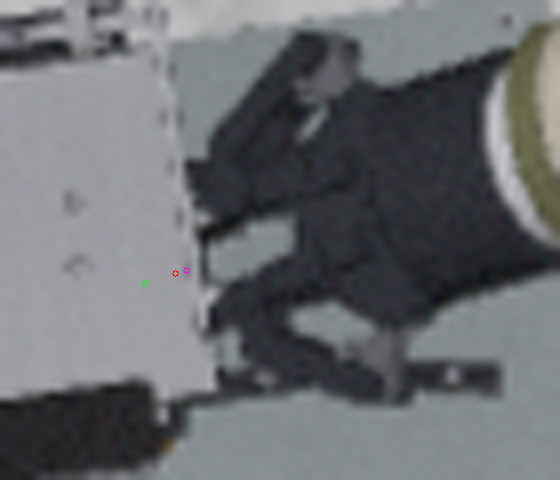

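>>> arm_command(motion="-0.0003 0.001 0 0 0 0 0; -0.0005 0.002 0 0 0 0 0; -0.0007 0.003 0 0 0 0 0; -0.0007 0.003 0 0 0 0 0")

```text
t: 12.72
position: [568.1, 162.4, 19.1]
orientation: [-2.264, -0.187, 0.086]
wrist_force: [1.0, -7.0, 6.5]
opening: 19.0
```

>>> arm_command(motion="-0.0002 0.001 0 0 0 0 0; -0.0003 0.002 0 0 0 0 0; -0.0003 0.002 0 0 0 0 0")

```text
t: 13.1
position: [568.1, 162.5, 19.0]
orientation: [-2.266, -0.186, 0.085]
wrist_force: [-0.2, -15.2, 14.0]
opening: 18.8
```

>>> arm_command(motion="-0.0002 0.0015 0 0 0 0 0; -0.0002 0.0015 0 0 0 0 0; -0.0002 0.0015 0 0 0 0 0")

```text
t: 13.48
position: [568.2, 162.5, 19.0]
orientation: [-2.268, -0.185, 0.084]
wrist_force: [-1.2, -20.9, 17.8]
opening: 18.8
```

```bash
python3 -c "
from look import *
look('10',(270,185,100,75,8),(280,165,70,60,8))
from carov import *
s=ctrl.state()
P=s['position'][:2];c=P-[1.84,-10.05];r=c-[571.5,138.3];print(r@[-.165,.986],r@[-.986,-.165])
p=np.load('side10.npz')['p'][:,:,::-1].copy()
i=draw('side',p,(571.5,138.3),99.5,[rect(-12,81,-32,32,18),rect(-12,2,-10,10,52)],270,185,100,75,8,8)
cv2.imwrite('pics/side10ov.png',i)
"
```

```text
13.475 [568.2 162.5  19. ] [ -1.2 -20.9  17.8] 18.831145601061287
side [array([-3.6, -1.5])]
top [array([-13. , -12.7])]
34.677648991080574 -0.5960350003407356
```

View pics/side10ov.png

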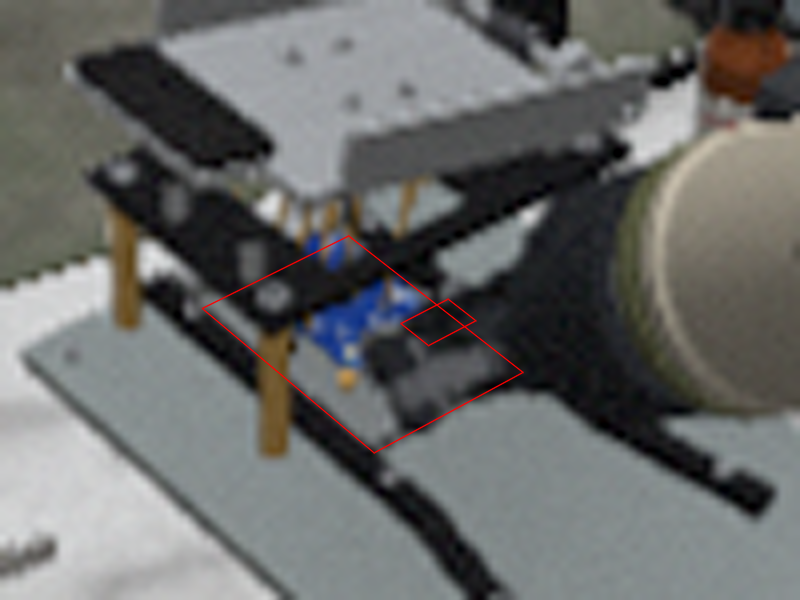

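>>> arm_command(motion="0.0006 -0.0045 0 0 0 0 0; 0.0006 -0.0045 0 0 0 0 0; 0.0006 -0.0045 0 0 0 0 0.035; 0.0006 -0.0045 0 0 0 0 0.035; 0.0006 -0.0045 0 0 0 0 0.035; 0.0006 -0.0045 0 0 0 0 0.035")

```text
t: 14.32
position: [567.3, 162.7, 18.9]
orientation: [-2.263, -0.189, 0.088]
wrist_force: [0.1, 0.6, -0.3]
opening: 35.1
```

Released without a jump. Retract along the tool axis.

>>> arm_command(motion="0.0006 -0.004 0.003 0 0 0 0.035; 0.002 -0.011 0.010 0 0 0 0.035; 0.004 -0.023 0.0193 0 0 0 0.035; 0.0063 -0.038 0.032 0 0 0 0.035; 0.009 -0.055 0.047 0 0 0 0.035; 0.0125 -0.075 0.064 0 0 0 0.035; 0.0125 -0.075 0.064 0 0 0 0.035")

```text
t: 15.2
position: [581.4, 84.8, 84.3]
orientation: [-2.266, -0.186, 0.083]
wrist_force: [0.0, 0.8, -1.2]
opening: 34.6
```

```bash
python3 -c "
from look import *
look('11',(250,165,130,100,6),(250,155,115,90,6))
from carov import *
p=np.load('side11.npz')['p'][:,:,::-1].copy()
i=draw('side',p,(571.5,138.3),99.5,[rect(-12,81,-32,32,18),rect(-12,2,-10,10,52)],270,185,100,75,8,8)
cv2.imwrite('pics/side11ov.png',i)
"
```

```text
15.2 [581.4  84.8  84.3] [ 0.   0.8 -1.2] 34.60455434583214
side [array([-24.7, -23.5])]
top [array([-25.9, -25.3]), array([-29. , -26.3])]
```

View pics/side11ov.png

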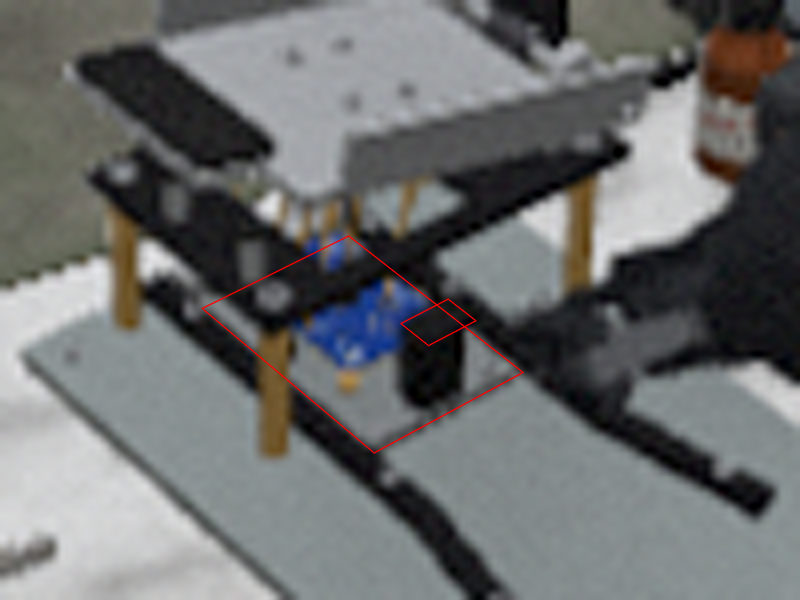

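View pics/top11.png

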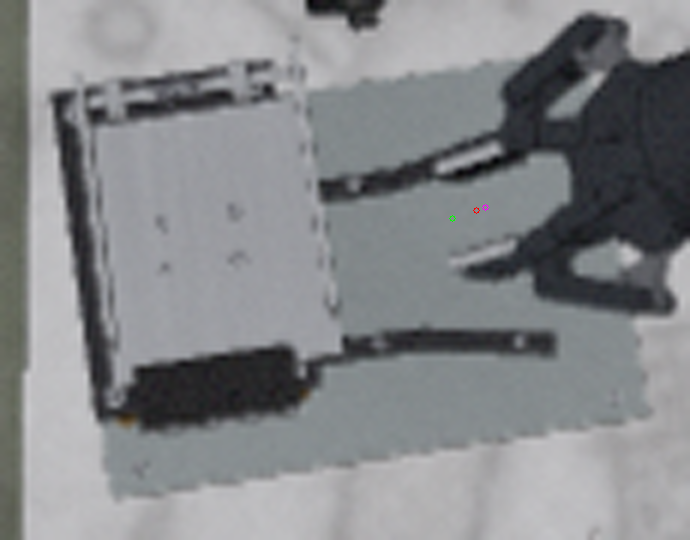

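```bash
python3 -c "
from look import *
print(world('top',None,285.7,219.3,z=142))
d=np.load('top11.npz')['d'];W=cloud('top',d);print(np.nanmedian(W[216:223,278:294].reshape(-1,3),0))
d=np.load('side11.npz')['d'];W=cloud('side',d);print(W[197,291],W[203,300])
print(turn(99.5,0),turn(9.5,0),ctrl.state()['joint_pos'].round(2))"
```

```text
[498.33081925 171.70145051 142.        ]
[499.16505307 173.27095096 142.17612071]
[496.99414456 170.09395075 144.13024808] [505.50975833 139.15735473 143.1805703 ]
[-4.93e+01 -8.21e+00 -1.00e-02] [-44.91  32.08 -83.74] [ 0.29  0.84 -0.16  1.92 -0.89  0.96  1.07]
```

>>> arm_command(motion="0 -0.005 0.03 -4 -0.7 0 0; 0 -0.005 0.07 -10 -1.7 0 0; 0 0 0.1 -17 -2.8 0 0; -0.01 0.01 0.11 -24 -4 0 0; -0.03 0.03 0.11 -31 -5.1 0 0; -0.05 0.05 0.11 -38 -6.3 0 0; -0.07 0.07 0.11 -44 -7.3 0 0; -0.085 0.086 0.11 -49.3 -8.2 0 0; -0.085 0.086 0.09 -49.3 -8.2 0 0; -0.085 0.086 0.07 -49.3 -8.2 0 0; -0.085 0.086 0.07 -49.3 -8.2 0 0")

```text
t: 16.68
position: [493.1, 174.1, 151.5]
orientation: [3.13, 0.263, -0.007]
wrist_force: [0.1, -1.0, 0.6]
opening: -0.3
```

```bash
python3 -c "
from look import *
print(turn(99.5,0),ctrl.state()['joint_pos'].round(2))
look('12',(230,110,130,130,5),(250,155,115,90,6))
"
```

```text
[ 0.08 -0.27 -0.11] [-0.65  0.46  0.28  2.13 -0.23  0.58 -0.03]
16.675 [493.1 174.1 151.5] [ 0.1 -1.   0.6] -0.27927867725075634
side []
top []
```

View pics/side12.png

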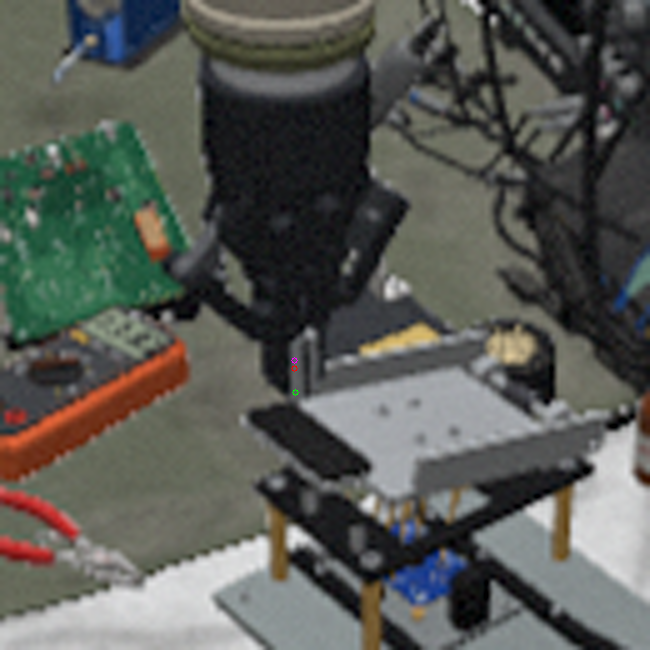

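View pics/top12.png

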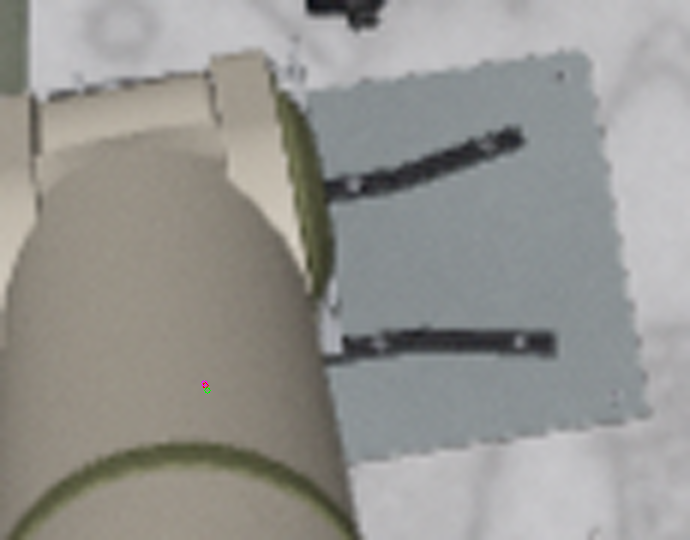

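>>> arm_command(motion="0.002 -0.002 -0.008 0 0 0 0; 0.002 -0.002 -0.016 0 0 0 0; 0.002 -0.002 -0.022 0 0 0 0; 0.002 -0.002 -0.026 0 0 0 0; 0.002 -0.002 -0.03 0 0 0 0; 0.002 -0.002 -0.034 0 0 0 0")

```text
t: 17.52
position: [496.7, 171.5, 119.0]
orientation: [-3.131, -0.26, 0.002]
wrist_force: [-2.9, -0.5, 5.0]
opening: -0.2
```

>>> arm_command(motion="0 0 -0.005 0 0 0 0; 0 0 -0.01 0 0 0 0; -0.001 0 -0.015 0 0 0 0; -0.001 0 -0.019 0 0 0 0; -0.002 0 -0.022 0 0 0 0; -0.002 0 -0.022 0 0 0 0")

```text
t: 18.27
position: [495.0, 171.3, 97.1]
orientation: [3.131, 0.26, -0.001]
wrist_force: [-2.4, -1.6, 7.6]
opening: -0.1
```

>>> arm_command(motion="0 0 -0.002 0 0 0 0; 0 0 -0.004 0 0 0 0; 0 0 -0.006 0 0 0 0; 0 0 -0.006 0 0 0 0")

```text
t: 18.77
position: [494.8, 171.2, 92.3]
orientation: [-3.13, -0.259, 0.001]
wrist_force: [-6.0, -2.2, 24.9]
opening: -0.4
```

>>> arm_command(motion="0 0 0 0 0 0 0; 0 0 0 0 0 0 0; 0 0 0 0 0 0 0; 0 0 0 0 0 0 0; 0 0 0 0 0 0 0")

```text
t: 19.4
position: [494.8, 171.2, 92.3]
orientation: [-3.13, -0.259, 0.001]
wrist_force: [-6.2, -2.6, 25.0]
opening: -0.2
```

```bash
python3 -c "
from look import *
look('13',(250,150,130,110,6),(250,155,115,90,6))
"
```

```text
19.4 [494.8 171.2  92.3] [-6.2 -2.6 25. ] -0.160827925968233
side [array([-10.5,  -9.9])]
top []
```

View pics/side13.png

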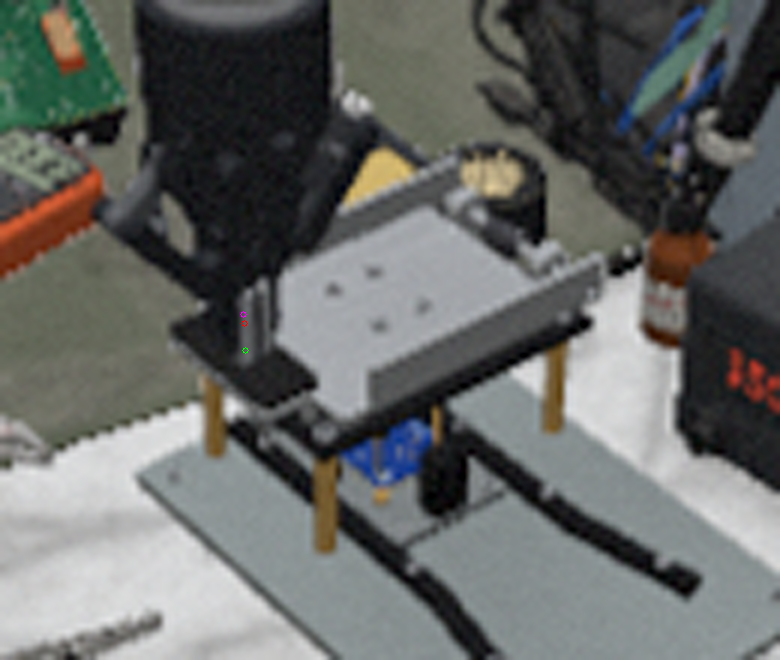

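The lever is level at its stop (pad around pixel (245,355)), and it has been held for about 0.7 s. Next I let it up smoothly.

>>> arm_command(motion="0 0 0.006 0 0 0 0; 0 0 0.014 0 0 0 0; 0.001 0 0.023 0 0 0 0; 0.001 0 0.032 0 0 0 0; 0.002 0 0.042 0 0 0 0; 0.002 0 0.06 0 0 0 0; 0.002 0 0.09 0 0 0 0; 0 0 0.13 0 0 0 0; -0.02 0.03 0.17 0 0 0 0; -0.04 0.08 0.19 0 0 0 0; -0.06 0.13 0.19 0 0 0 0; -0.08 0.18 0.19 0 0 0 0; -0.08 0.22 0.19 0 0 0 0; -0.08 0.22 0.19 0 0 0 0")

```text
t: 21.25
position: [413.1, 394.5, 280.3]
orientation: [3.13, 0.268, -0.004]
wrist_force: [-0.6, 0.2, -0.7]
opening: -0.1
```

```bash
python3 -c "
from look import *
look('14',(250,165,130,100,6),(250,155,115,90,6))
from carov import *
p=np.load('side14.npz')['p'][:,:,::-1].copy();o=np.load('side11.npz')['p'][:,:,::-1].copy()
L=[rect(-12,81,-32,32,18),rect(-12,2,-10,10,52)]
cv2.imwrite('pics/side14ov.png',draw('side',p,(571.5,138.3),99.5,L,270,185,100,75,8,8))
cv2.imwrite('pics/side14full.png',p);q=np.load('top14.npz')['p'][:,:,::-1];cv2.imwrite('pics/top14full.png',q)
d=np.load('top14.npz')['d'];W=cloud('top',d);print(np.nanmedian(W[216:223,278:294].reshape(-1,3),0))
"
```

```text
21.25 [413.1 394.5 280.3] [-0.6  0.2 -0.7] -0.07279248071544257
side []
top []
[499.29255022 172.1649855  141.30605453]
```

View pics/side14ov.png

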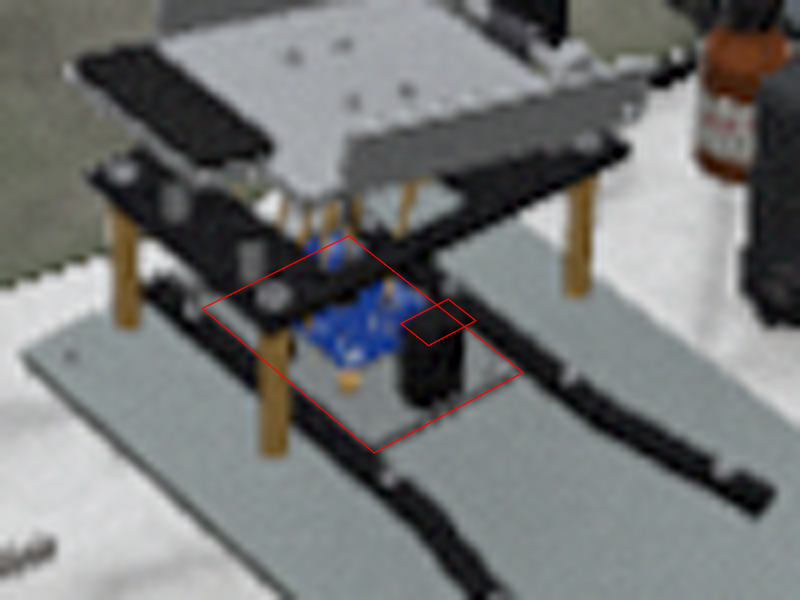

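View pics/side14full.png

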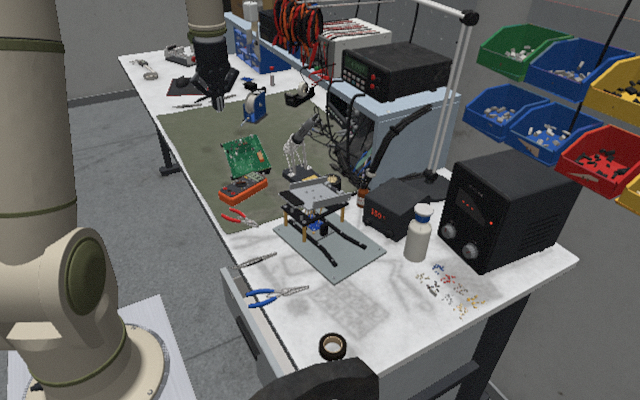

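View pics/top14full.png

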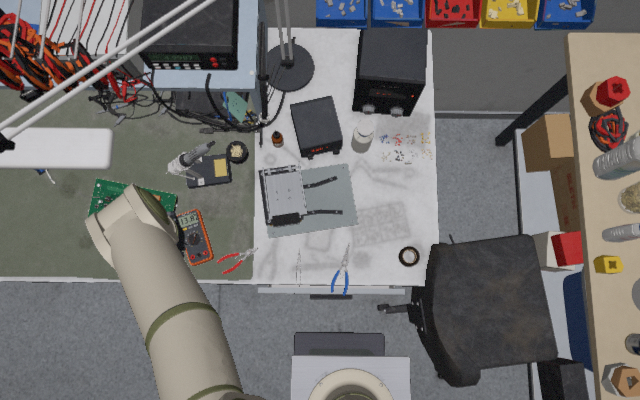

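The carrier sits on the predicted home outline and hasn't moved since I released it. The lever is back up (pad at 141 mm), the bystanders are in place and the arm is clear.

```bash
python3 -c "
from plant import ctrl
print(ctrl.job_done())"
```

```text
the job is handed in; nothing more can be done
None
```

The circuit board test is done, and I handed it in at about 21 s of the 58 s allowed.

- **Carrier:** I gripped it by its finger grip with the gripper leaned back 50°. I set it in the flared mouth and slid it in until it stopped dead against the end stop, with the push force rising from 7 to 21 N and no further motion.
- **Probe lever:** I pressed the pad with the closed fingertips until the lever was level at its stop (about 25 N) and held it for about 0.7 s. I then eased it back up.
- **Last checks:** The lever is raised, with the pad measured at 141 mm against 142 mm nominal. The carrier matches the predicted home outline to about a pixel and has not moved since release. The other things on the bench look unmoved, and the arm is clear with no contact force.

**Disagreements:**
- **TCP offset:** The reported TCP was about 32 mm further along the fingers than the cameras showed. I corrected for this using the pictures, and the later contacts agreed with the correction.
- **End stop position:** The carrier met the end stop at an estimated fixture x of 34.6 mm, where 33 mm was expected. I put that down to measurement error.
- **Sliding force:** Sliding resistance rose to about 7 N over the last few millimetres before the stop.

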